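# Unlock and shift a linear-axis carriage

### The arm

A 7-joint arm with a two-finger parallel gripper is mounted at the origin on the work surface. World frame = base frame: x ahead of the robot, y to its left, z up, the work surface at z = 0. Lengths are in m, angles in degrees, forces in N, time in s.
With the tool pointing down it reaches from about 0.4 to 0.85 m from the base axis. Payload 10.4 kg.
Tool frame: the origin (TCP) lies on the centre line of the jaws, within the pads' length; the fingertips stand manip.tcp_to_tips ahead of it and the grasp point (between the pads) is the TCP (manip.tcp_to_tips is the distance from the TCP to the fingertips, in m); z points along the fingers, x is the direction in which the jaws open and shut, and the axes are right-handed (so a half turn about z gives the same grasp; the last joint's range is limited). The gripper opens to 85 mm and grips with 20 to 120 N. Pads are 22 mm wide; open, the fingers measure 114 mm over their backs; the gripper's body (76 mm by 85 mm) begins 54 mm behind the grasp point. The pads swing forward as they close: fully open they stand 13 mm farther back than shut.
Start: joints at [71.07, 19.034, -3.707, 83.658, 1.238, 77.344, -5.071], TCP at [0.189, -0.596, 0.25] pointing down, gripper open.
Joint ranges: [-148.97, 148.97], [-28.65, 121.19], [-84.17, 76.75], [9.2, 138.47], [-72.65, 252.65], [3.7, 117.97], [-149.18, 149.18]. Speed limits (degrees/s): [127.2, 127.2, 159.86, 159.86, 180, 180, 180].

### API

Orientations are given as [roll, pitch, yaw] about the fixed x, y, z axes, in that order (R = Rz(yaw) Ry(pitch) Rx(roll)).
In Python, from station import manip, grab_frame, order gives the robot as it stands.
- The arm moves only by the shell command python3 -m jog 'ROWS' [OPENING]. ROWS is JSON, a list of rows, each a list of 6 numbers: the shift along the tool's x, y, z in units of 25 mm (1.0 is 25 mm), then the turn, a rotation vector about the tool's x, y, z in units of 6 degrees (1.0 is 6 degrees). A call has 1 to 12 rows; each row is the pose to reach, as a shift and turn from the pose commanded when the call began, along the tool's axes at that moment; what a row does not reach only later rows make up. A row lasts 1/12 s, in which the tool goes at most 41.7 mm and 7.16 degrees, less where a joint would pass 70% of its speed; a pose out of reach is approached as far as the arm can. A call with a gripper value outside its range is refused whole. OPENING is the closure, from 0 (fully open) to 1 (shut), set as the call begins (- or left out, the last holds). The fingers move at their own pace and stop on an object; the grip force is fixed at half the most. Time passes only in rows, so rows that repeat a pose let the fingers close. It gives the time, the measured TCP pose, the force and the opening at its end, in the units of the state.
- manip.observe(): the state, without advancing time (a new reading comes with each control period).
- grab_frame(name): name is "side" or "top" or "wrist"; returns a dict with "color" (480x640x3 uint8, blue, green, red), "fx", "fy", "cx", "cy" (pixels), "distortion" ([k1, k2, p1, p2, k3] as OpenCV has them; the pictures are not rectified), "origin" and "orientation" of the camera in the world. Camera axes: x right, y up, looking along -z (the intrinsics and any distortion apply to the point x, -y, -z); pixel columns grow to the right and rows downward; lengths in m; the calibration is good to about 2 mm. A picture is of the moment at which its call begins. There is no depth.
- order.hand_in(): hands the job in, once; it reports no verdict.
The state is a dict: "time_s": time; "joint_pos": joint angles; "joint_vel": joint speeds; "joint_efforts": joint torques, N m; "position": TCP position; "ee_rot": TCP orientation; "force": force on the tool from outside, world axes, zero at the start; "moment": the same for the moment, N m; "gripper_width": opening from 0.0 (shut) to 1.0 (fully open).
Only numpy, scipy, OpenCV 4.12 (cv2) and the standard library are available. Lean on these libraries where they do the work, as an engineer would, in place of code of your own. Each camera call takes 0.05 s, during which the arm holds its last target.

### The job

The carriage of the small linear axis is pinned by the screw under the large knurled wheel. Put the side of a fingertip against the wheel's knurled rim and roll it anticlockwise, seen from above, by two full turns (a quarter turn more or less does no harm), then push the freed carriage along its rails, away from the wheel, until it rests against the end stop. Only touch and push: do not grip or lift anything, leave the wheel at its two turns, and leave the loose parts lying around where they are.

Things in the scene. Friction and masses are not known exactly. Their poses are not given: they have to be found in the camera images.
- unit: Fixed linear-axis unit; dark steel base 130 x 350 x 12 mm. Origin at table height; +y runs along the rails from the wheel (axis at x 0, y -80 mm) to the end stop (face at y +172, top 46 mm above the table); z up. An aluminium bridge under the wheel (104 along x, 34 along y) tops at 36 mm. It does not move, but stands at another place and yaw in each run.
- wheel_centre (a point): Centre (on the upright axis, half-way up) of the knurled steel wheel, 82 mm in diameter, 24 mm thick; underside 42 mm above the table when tight. It rises 4 mm per anticlockwise turn, turns easily by fingertip friction (about 1 N at the rim) and stays where left. Free space all round the rim for fingertips 40 mm or more above the table.
- wheel_mark (a point): Outer end of the dark scribed line on the wheel's top face, 37 mm from the axis; it goes round with the wheel. The line points along the unit's x axis when the wheel is tight.
- lockwheel (a joint): Turn of the wheel in rad: 0 tight (every run starts so), growing anticlockwise seen from above; 12.57 is two full turns; it stops at 18.8. Its pin is out of the carriage's tongue only from about 1.5 turns on.
- push_face (a point): Centre of the flat carriage face that looks at the wheel (along the unit's -y): 96 mm wide, 24 to 50 mm above the table, this point 37 mm above it. The carriage is an aluminium block 96 x 92 x 26 mm; its tongue, top 22 mm above the table, runs under the bridge. 55 mm are free between wheel rim and face at the start.
- carriage (a joint): Travel of the carriage along the unit's +y in m: 0 at the start (pinned), 0.060 against the end stop. It needs about 2 to 4 N and stays where it is left.
- motor: Bystander: loose square stepper motor, 42 x 42 x 40 mm, shaft up to 60 mm, standing on the table. Origin under its centre.
- workpiece: Bystander: loose bent steel bracket with a blue block on it, 56 x 36 x 48 mm. Origin under its centre.
- driver: Bystander: loose screwdriver, 160 mm long, lying along its x. Origin at table height, near mid-length.
- bushing: Bystander: loose steel bushing, a ring 30 mm in diameter and 24 mm high, standing on end. Origin under its centre.

How it is judged:
By the outcome, as a careful person would: the job done as asked, in the order asked, and still so for the second after the job is handed in, with the robot touching nothing.
It also fails if it takes over 72 s, if anything falls off the work surface, if the arm or the gripper's body presses on something with over 40 N, if the wrist force passes 120 N, or if a joint passes its speed limit or range.

## Working session

There is one attempt and no reset: what is moved stays moved. The work goes in short steps, Python scripts to look and compute and a shell command to move; the robot and the scene stay as the last step left them, time stands still between calls to the robot, and variables do not carry over. Pictures are saved under pics/ and viewed, and the job is handed in when it is done.

```bash
ls; mkdir -p pics; python3 - <<'E'
from station import manip, grab_frame, order
import cv2
print(manip.observe(), manip.tcp_to_tips)
for n in ["side","top","wrist"]:
    f=grab_frame(n); cv2.imwrite(f"pics/{n}0.png",f["color"]); print(n,{k:v for k,v in f.items() if k!="color"})
E
```

```text
pics
{'time_s': 0.0, 'joint_pos': array([71.07027351, 19.07068099, -3.70731727, 83.7044587 ,  1.23769678,
       77.34291908, -5.07033888]), 'joint_vel': array([ 0.14656516, -0.0294432 ,  0.06593546, -0.00873872, -0.01046632,
       -0.00105629, -0.04048015]), 'joint_efforts': array([-8.85476475e-04, -6.25436068e+01,  4.87431767e-02, -3.91595793e+01,
        1.63119711e-02,  1.00721078e-02, -1.69134944e-05]), 'position': array([ 0.18924093, -0.59530999,  0.24954291]), 'ee_rot': array([ 1.79996390e+02,  7.81213947e-02, -7.23633594e+01]), 'force': array([ 0.0216693 , -0.12849444, -1.06296707]), 'moment': array([ 0.06753936, -0.0464053 ,  0.0214714 ]), 'gripper_width': 1.0054146249603129} 0.019
side {'fx': 528.8026040577472, 'fy': 528.8026040577472, 'cx': 311.84827027111913, 'cy': 235.44996769576053, 'distortion': array([-0.09075392,  0.        ,  0.        ,  0.        ,  0.        ]), 'origin': array([ 0.2129704 , -0.4545108 ,  0.51805951]), 'orientation': array([ 52.40215154,   0.765082  , -38.36740646])}
top {'fx': 454.55554834745953, 'fy': 454.55554834745953, 'cx': 315.3446408357644, 'cy': 235.0315107949392, 'distortion': array([-0.02966723,  0.        ,  0.        ,  0.        ,  0.        ]), 'origin': array([0.52761533, 0.00857311, 0.86284492]), 'orientation': array([  4.76567812,   0.36088828, -90.10991214])}
wrist {'fx': 355.4722141101473, 'fy': 355.4722141101473, 'cx': 322.36244801992166, 'cy': 241.09130447384138, 'distortion': array([-0.03478895,  0.        ,  0.        ,  0.        ,  0.        ]), 'origin': array([ 0.25496037, -0.57486717,  0.37231045]), 'orientation': array([-1.58166503e+01,  6.61891675e-02, -7.23673358e+01])}
```

View pics/top0.png

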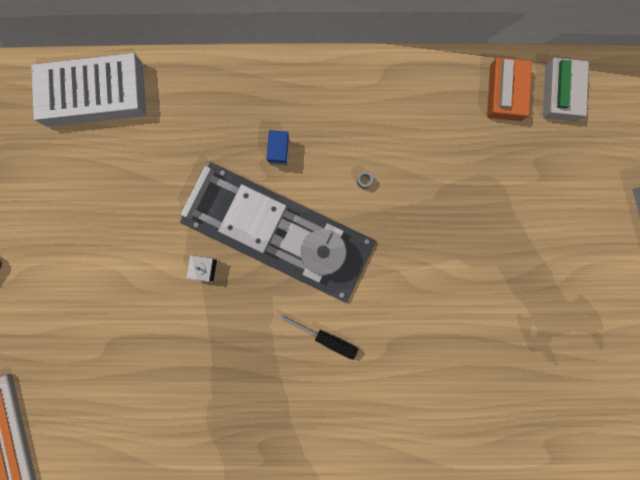

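View pics/side0.png

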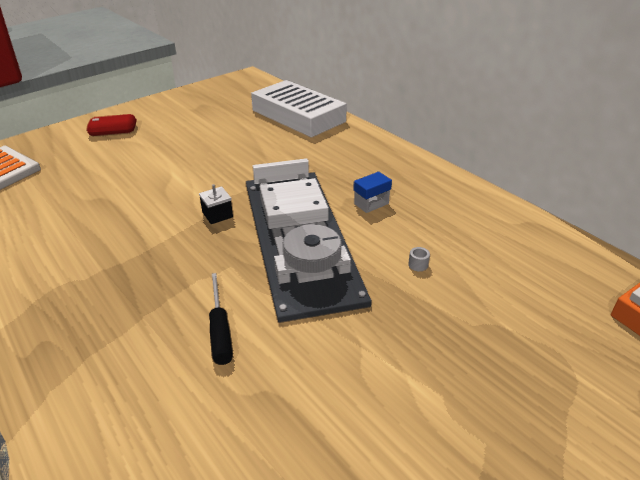

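```bash
python3 - <<'E'
import cv2
a=cv2.imread("pics/top0.png")[145:320,170:390]; cv2.imwrite("pics/topz.png",cv2.resize(a,None,fx=3.4,fy=3.4,interpolation=cv2.INTER_CUBIC))
a=cv2.imread("pics/side0.png")[140:330,220:400]; cv2.imwrite("pics/sidez.png",cv2.resize(a,None,fx=3.1,fy=3.1,interpolation=cv2.INTER_CUBIC))
E
```

```text
(no output)
```

View pics/topz.png

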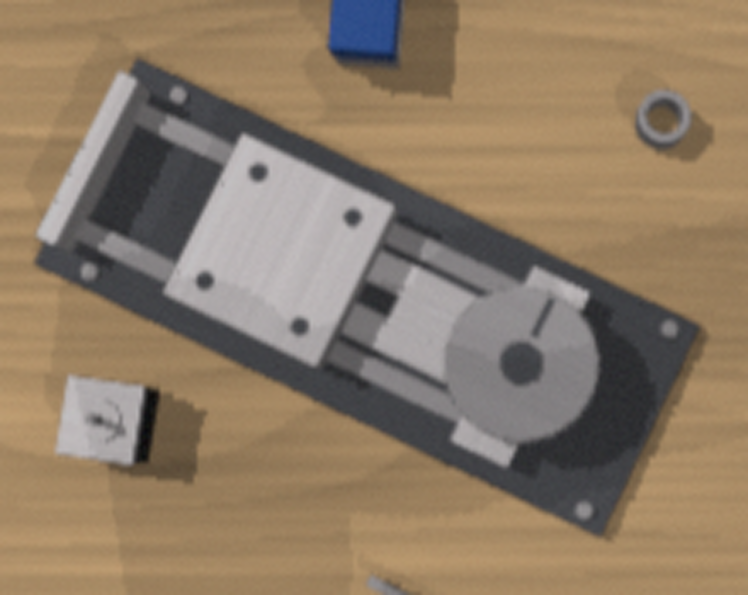

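View pics/sidez.png

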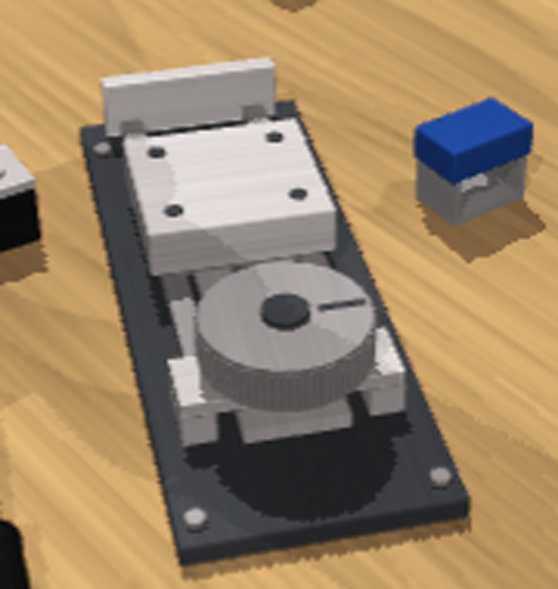

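```bash
cat > h.py <<'E'
import numpy as np, cv2
from scipy.spatial.transform import Rotation as R
def cam(f):
    K=np.array([[f["fx"],0,f["cx"]],[0,f["fy"],f["cy"]],[0,0,1.]])
    return K,np.array(f["distortion"]),np.array(f["origin"]),R.from_euler("xyz",f["orientation"],degrees=True).as_matrix()
def proj(f,P):
    K,d,o,Rm=cam(f); p=(np.atleast_2d(P)-o)@Rm; p=p*[1,-1,-1]
    return cv2.projectPoints(p,np.zeros(3),np.zeros(3),K,d)[0][:,0]
def ray(f,uv,z):
    K,d,o,Rm=cam(f); n=cv2.undistortPoints(np.array([[uv]],float),K,d)[0,0]
    v=Rm@np.array([n[0],-n[1],-1]); return o+v*(z-o[2])/v[2]
def unit2w(p,P):
    x,y,a=p; P=np.atleast_2d(P); c,s=np.cos(a),np.sin(a)
    return np.c_[x+c*P[:,0]-s*P[:,1],y+s*P[:,0]+c*P[:,1],P[:,2]]
E
python3 - <<'E'
from h import *
from station import grab_frame
from scipy.optimize import least_squares
t=grab_frame("top"); s=grab_frame("side")
T=[((65,175,12),(137,58)),((-65,175,12),(37,263)),((65,-175,12),(702,327)),((-65,-175,12),(606,537)),((0,-80,66),(521,362))]
S=[((65,-175,12),(467,497)),((-65,175,12),(82,128)),((65,175,12),(295,100)),((0,-80,66),(285,311))]
Pt=np.array([a for a,b in T])/1e3; ut=(np.array([b for a,b in T])+.5)/3.4-.5+[170,145]
Ps=np.array([a for a,b in S])/1e3; us=(np.array([b for a,b in S])+.5)/3.1-.5+[220,140]
def r(p): return np.r_[proj(t,unit2w(p,Pt))-ut, proj(s,unit2w(p,Ps))-us].ravel()
q=least_squares(r,[.55,.1,1.2]);p=q.x;print(p,np.degrees(p[2]));print(r(p).reshape(-1,2).round(1))
rt=lambda p:(proj(t,unit2w(p,Pt))-ut).ravel()
print("top only",least_squares(rt,p).x)
print("wheel",unit2w(p,(0,-.08,.054)),"wheel from top",ray(t,ut[4],.066),"side",ray(s,us[3],.066))
c,sn=np.cos(p[2]),np.sin(p[2])
for uv in [(241,133),(394,208),(320,366),(165,295)]:
    w=ray(t,(np.array(uv)+.5)/3.4-.5+[170,145],.05)[:2]-p[:2]; print("carr",c*w[0]+sn*w[1],-sn*w[0]+c*w[1])
for n,uv,z in [("motor",(202,268),.04),("blue",(278,147),.048),("bush",(365,180),.024),("drvtip",(281,316),.01),("drvend",(356,353),.015)]:
    print(n,ray(t,uv,z))
np.save("unit.npy",p)
E
```

```text
[ 0.60452405  0.08204708 -0.45002962] -25.784797965294803
[[ 1.9  0.3]
 [ 0.4  0.9]
 [ 1.9  0.2]
 [ 0.5  1.5]
 [-5.5 -2.3]
 [ 2.7  2.9]
 [-0.7  0.5]
 [ 0.3  0.6]
 [-1.6 -3.9]]
top only [ 0.6046391   0.08161746 -0.44725203]
wheel [[0.56972467 0.01001234 0.054     ]] wheel from top [5.65715493e-01 2.98813342e-04 6.60000000e-02] side [0.56599498 0.0017036  0.066     ]
carr 0.04695912634965962 0.09728423645474715
carr 0.04596041903663596 0.005812861383689723
carr -0.0463693052316127 0.00419558746735986
carr -0.0482583082421523 0.09492011011769029
motor [0.53677976 0.21913173 0.04      ]
blue [0.75754278 0.08167441 0.048     ]
bush [ 0.70065041 -0.07937868  0.024     ]
drvtip [0.4479125  0.07791593 0.01      ]
drvend [ 0.38089358 -0.06041346  0.015     ]
```

```bash
python3 - <<'E'
from h import *
from station import grab_frame
p=np.load("unit.npy"); p[2]=-0.4485
p[:2]=unit2w(p,(0,-.010,0))[0,:2]; 
t=grab_frame("top"); s=grab_frame("side")
w=np.array([.56585,.001])  # both cameras
d=w-unit2w(p,(0,-.08,0))[0,:2]; print("resid",d); p[:2]+=d*.7
np.save("unit.npy",p); print(p)
# overlay
for n,f in (("top",t),("side",s)):
    im=f["color"].copy()
    def poly(P,col):
        cv2.polylines(im,[np.round(proj(f,unit2w(p,np.array(P)/1e3))*8).astype(int)],True,col,1,cv2.LINE_AA,3)
    poly([(41*np.cos(a),-80+41*np.sin(a),66) for a in np.linspace(0,6.28,60)],(0,0,255))
    poly([(-48,16,50),(48,16,50),(48,108,50),(-48,108,50)],(0,255,0))
    poly([(-65,-165,12),(65,-165,12),(65,185,12),(-65,185,12)],(255,0,255))
    poly([(-52,-97,36),(52,-97,36),(52,-63,36),(-52,-63,36)],(255,255,0))
    poly([(-45,172,46),(45,172,46),(45,172,12),(-45,172,12)],(0,255,255))
    a=im[140:330,170:400]; cv2.imwrite(f"pics/ov_{n}.png",cv2.resize(a,None,fx=3,fy=3,interpolation=cv2.INTER_CUBIC))
E
```

```text
resid [3.51248187e-04 5.17905752e-05]
[ 0.60043378  0.07307235 -0.4485    ]
```

View pics/ov_top.png

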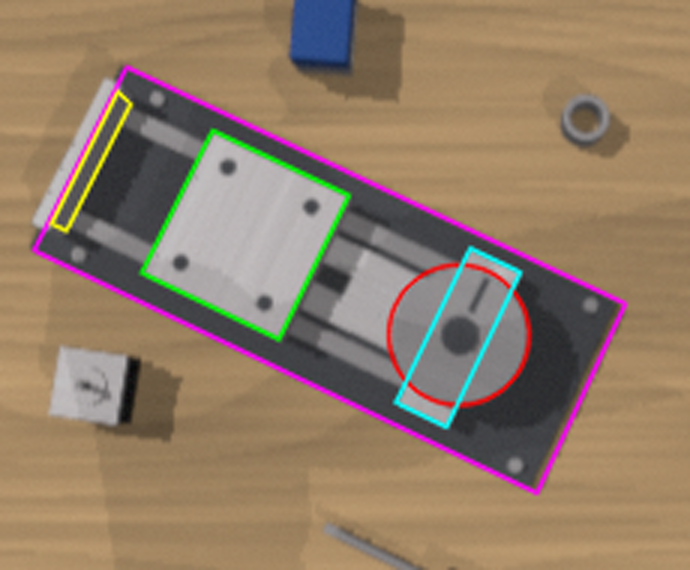

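View pics/ov_side.png

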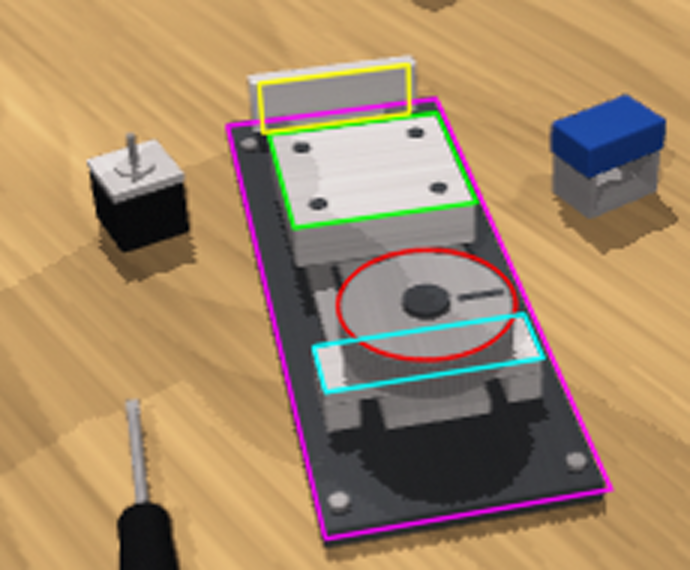

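```bash
cat >> h.py <<'E'
def where():
    from station import manip
    s=manip.observe(); p=np.load("unit.npy"); d=s["position"]-[p[0],p[1],0]
    c,n=np.cos(p[2]),np.sin(p[2]); u=np.array([c*d[0]+n*d[1],-n*d[0]+c*d[1],d[2]])*1e3
    f=s["force"]; fu=[c*f[0]+n*f[1],-n*f[0]+c*f[1],f[2]]
    print("t %.2f"%s["time_s"],"unit mm",u.round(1),"rpy",s["ee_rot"].round(2),"F unit",np.round(fu,1),"g",round(float(s["gripper_width"]),2),"j",s["joint_pos"].round(0))
    return s,u
def shift(target,yaw=None):
    """tool-axis shift (25 mm units) and z turn (6 deg units) from measured pose to unit mm target"""
    s,u=where(); p=np.load("unit.npy")
    w=unit2w(p,np.array(target)/1e3)[0]; Rm=R.from_euler("xyz",s["ee_rot"],degrees=True)
    out=(Rm.inv().apply(w-s["position"]))/.025
    yaw=np.degrees(p[2]) if yaw is None else yaw
    rv=(Rm.inv()*R.from_euler("xyz",[180,0,yaw],degrees=True)).as_rotvec(degrees=True)/6
    print("shift",out.round(3),"turn",rv.round(3))
E
python3 -c "
from h import *
shift((0,-165,250))"
```

```text
t 0.35 unit mm [ -80.5 -780.8  250.2] rpy [-1.800e+02  1.000e-02 -7.236e+01] F unit [ 1.   1.2 -0.7] g 1.0 j [71. 19. -4. 84.  1. 77. -5.]
shift [-1.5706e+01 -1.9245e+01  1.0000e-02] turn [-1.000e-03  2.000e-03 -7.778e+00]
```

```bash
python3 -m jog '[[-0.4,-0.5,0,0,0,-0.4],[-1.2,-1.5,0,0,0,-1],[-2,-2.5,0,0,0,-1.6],[-2.9,-3.6,0,0,0,-2.2],[-3.8,-4.7,0,0,0,-2.8],[-4.7,-5.8,0,0,0,-3.4],[-5.6,-6.9,0,0,0,-4],[-6.5,-8,0,0,0,-4.6],[-7.4,-9.1,0,0,0,-5.2],[-8.3,-10.2,0,0,0,-5.8],[-9,-11,0,0,0,-6.4],[-9.6,-11.8,0,0,0,-7]]' 1; python3 -c "
from h import *
shift((0,-165,250))"
```

```text
time_s: 1.35
position: [0.3986, -0.2755, 0.2506]
ee_rot: [180.0, -0.0, -30.1]
force: [0.2, 0.0, 0.8]
gripper_width: -0.001
t 1.35 unit mm [ -30.7 -401.6  250.6] rpy [ 1.7998e+02 -3.0000e-02 -3.0100e+01] F unit [0.1 0.1 0.8] g -0.0 j [ 52.   3. -23. 103.   1.  74.  -2.]
shift [ 0.497 -9.532  0.022] turn [ 0.003 -0.005 -0.734]
```

```bash
python3 -m jog '[[0,-0.6,0,0,0,-0.1],[0.1,-1.4,0,0,0,-0.2],[0.1,-2.4,0,0,0,-0.4],[0.2,-3.5,0,0,0,-0.5],[0.2,-4.6,0,0,0,-0.6],[0.3,-5.7,0,0,0,-0.7],[0.4,-6.8,0,0,0,-0.73],[0.45,-7.8,0,0,0,-0.73],[0.5,-8.6,0,0,0,-0.73],[0.5,-9.2,0,0,0,-0.73],[0.5,-9.5,0,0,0,-0.73],[0.5,-9.5,0,0,0,-0.73]]'; python3 - <<'E'
from h import *
from station import grab_frame
shift((0,-150,150))
for n in ("wrist","side"):
    cv2.imwrite(f"pics/{n}1.png",grab_frame(n)["color"])
E
```

```text
time_s: 2.35
position: [0.5291, -0.0778, 0.2502]
ee_rot: [-180.0, 0.0, -25.9]
force: [0.1, -0.7, -0.0]
gripper_width: 0.001
t 2.35 unit mm [   1.1 -166.9  250.2] rpy [-1.7997e+02  1.0000e-02 -2.5940e+01] F unit [ 0.4 -0.6 -0. ] g 0.0 j [ 35.  11. -35.  96.   6.  76. -27.]
shift [-0.046 -0.674  4.008] turn [-0.005  0.002 -0.04 ]
```

View pics/wrist1.png

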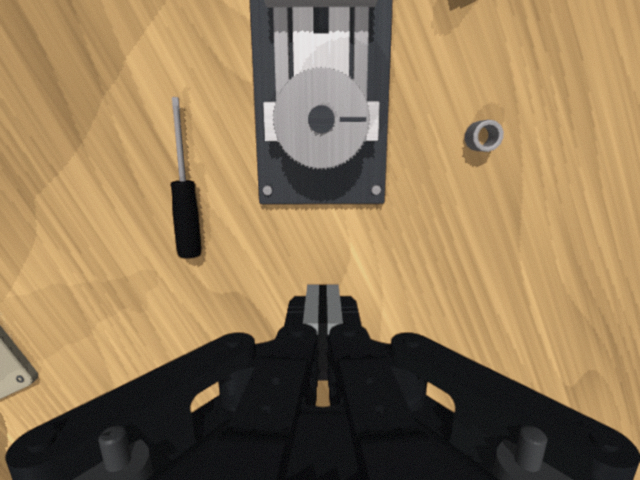

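View pics/side1.png

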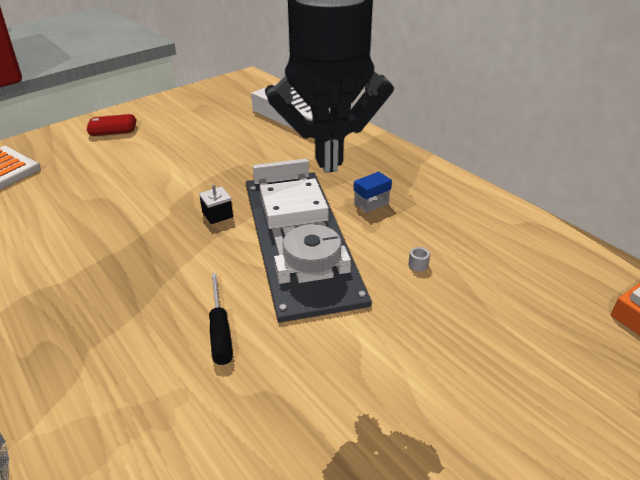

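```bash
python3 - <<'E'
from h import *
from station import grab_frame,manip
s=manip.observe(); Rm=R.from_euler("xyz",s["ee_rot"],degrees=True)
f=grab_frame("wrist"); im=f["color"].copy()
for dz,c in ((19,(0,0,255)),(0,(0,255,0))):
  P=np.array([(x,y,dz) for x,y in ((-14,-11),(14,-11),(14,11),(-14,11))])/1e3
  q=proj(f,s["position"]+Rm.apply(P)); print(q.round(0).tolist())
  cv2.polylines(im,[np.round(q*8).astype(int)],True,c,1,cv2.LINE_AA,3)
cv2.imwrite("pics/wz.png",cv2.resize(im[240:420,220:430],None,fx=3.3,fy=3.3,interpolation=cv2.INTER_CUBIC))
E
```

```text
[[289.0, 281.0], [355.0, 281.0], [354.0, 326.0], [291.0, 326.0]]
[[285.0, 300.0], [359.0, 300.0], [358.0, 351.0], [287.0, 351.0]]
```

View pics/wz.png

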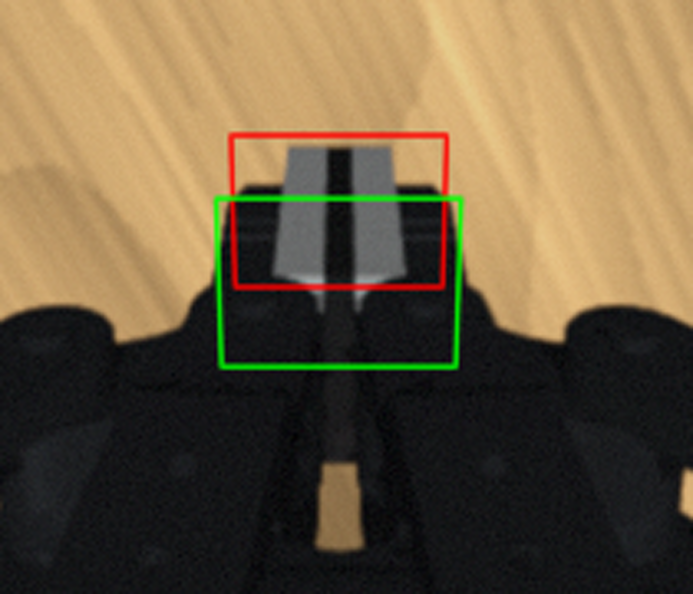

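```bash
python3 -m jog '[[0,-0.1,0.4,0,0,-0.04],[0,-0.2,1.2,0,0,-0.04],[0,-0.4,2.2,0,0,-0.04],[0,-0.6,3.3,0,0,-0.04],[-0.05,-0.68,4.4,0,0,-0.04],[-0.05,-0.68,5.4,0,0,-0.04],[-0.05,-0.68,6.3,0,0,-0.04],[-0.05,-0.68,7,0,0,-0.04],[-0.05,-0.68,7.4,0,0,-0.04],[-0.05,-0.68,7.48,0,0,-0.04],[-0.05,-0.68,7.48,0,0,-0.04]]'; python3 - <<'E'
from h import *
from station import grab_frame
shift((0,-132,63))
f=grab_frame("side");cv2.imwrite(f"pics/side2.png",cv2.resize(f["color"][100:350,180:440],None,fx=2.3,fy=2.3))
E
```

```text
time_s: 3.42
position: [0.5346, -0.0634, 0.063]
ee_rot: [180.0, 0.0, -25.8]
force: [-0.2, 0.5, -0.2]
gripper_width: -0.002
t 3.42 unit mm [-1.000e-01 -1.515e+02  6.300e+01] rpy [ 1.7999e+02  4.0000e-02 -2.5770e+01] F unit [-0.4  0.3 -0.2] g -0.0 j [ 30.  23. -33. 107.  15.  55. -35.]
shift [ 0.002 -0.781  0.   ] turn [ 0.002  0.007 -0.013]
```

View pics/side2.png

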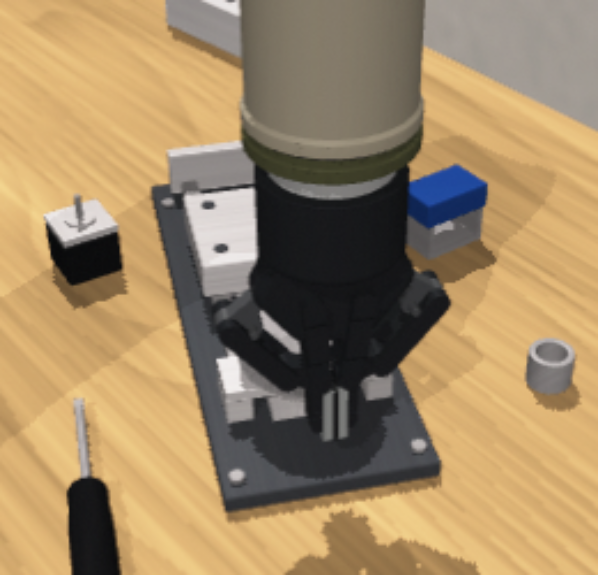

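```bash
python3 -m jog '[[0,-0.3,0,0,0,0],[0,-0.6,0,0,0,0],[0,-0.7,0,0,0,0],[0,-0.74,0,0,0,0],[0,-0.78,0,0,0,0],[0,-0.78,0,0,0,0]]'; python3 -c "
from h import *
where()"; python3 -m jog '[[0,-0.04,0,0,0,0],[0,-0.08,0,0,0,0],[0,-0.08,0,0,0,0]]'; python3 -c "
from h import *
where()"
```

```text
time_s: 3.97
position: [0.5435, -0.0463, 0.0637]
ee_rot: [179.9, -0.0, -25.8]
force: [-2.2, -3.8, 3.2]
gripper_width: 0.001
t 3.97 unit mm [   0.5 -132.3   63.7] rpy [ 1.7993e+02 -4.0000e-02 -2.5770e+01] F unit [-0.3 -4.4  3.2] g 0.0 j [ 29.  23. -34. 106.  16.  56. -37.]
time_s: 4.22
position: [0.5437, -0.0463, 0.0635]
ee_rot: [179.8, -0.0, -25.9]
force: [-6.1, -9.5, 6.3]
gripper_width: 0.002
t 4.22 unit mm [   0.6 -132.1   63.5] rpy [179.79  -0.   -25.86] F unit [ -1.4 -11.2   6.3] g 0.0 j [ 28.  24. -33. 105.  16.  56. -38.]
```

```bash
python3 -m jog '[[0.28,0,0,0,0,0],[0.56,0,0,0,0,0],[0.96,-0.05,0,0,0,0],[1.34,-0.21,0,0,0,0],[1.66,-0.46,0,0,0,0],[1.66,-0.46,0,0,0,0]]'; python3 - <<'E'
from h import *
from station import grab_frame
where()
for n in ("side","top"):
  f=grab_frame(n);a=f["color"][170:330,220:430];cv2.imwrite(f"pics/{n}3.png",cv2.resize(a,None,fx=3,fy=3))
E
```

```text
time_s: 4.72
position: [0.5883, -0.0505, 0.0636]
ee_rot: [-179.9, -0.1, -25.7]
force: [-0.2, 0.5, -0.7]
gripper_width: -0.001
t 4.72 unit mm [  42.6 -116.6   63.6] rpy [-1.799e+02 -6.000e-02 -2.572e+01] F unit [-0.4  0.3 -0.7] g -0.0 j [ 27.  28. -32.  99.  17.  58. -38.]
```

View pics/side3.png

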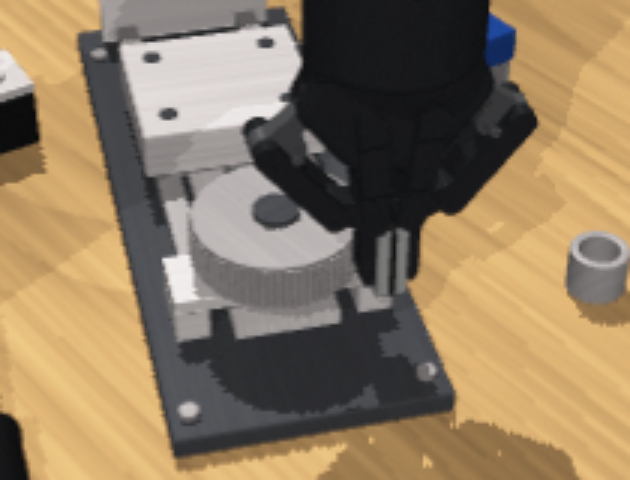

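View pics/top3.png

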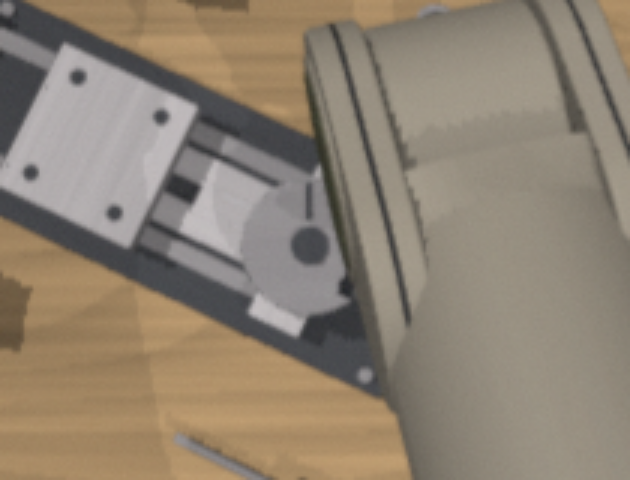

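```bash
python3 -m jog '[[-0.13,-0.26,0,0,0,0],[0.1,-0.6,0,0,0,0],[0.26,-0.99,0,0,0,0],[0.34,-1.4,0,0,0,0],[0.34,-1.4,0,0,0,0]]'; python3 - <<'E'
from h import *
from station import grab_frame
where()
for n in ("top",):
  f=grab_frame(n);a=f["color"][170:330,220:430];cv2.imwrite(f"pics/{n}4.png",cv2.resize(a,None,fx=3,fy=3))
E
```

```text
time_s: 5.23
position: [0.6133, -0.0245, 0.0648]
ee_rot: [-179.9, -0.5, -25.8]
force: [15.4, -6.6, -4.2]
gripper_width: -0.004
t 5.23 unit mm [ 53.9 -82.3  64.8] rpy [-179.87   -0.48  -25.8 ] F unit [16.7  0.8 -4.2] g -0.0 j [ 23.  30. -32.  95.  19.  59. -41.]
```

View pics/top4.png

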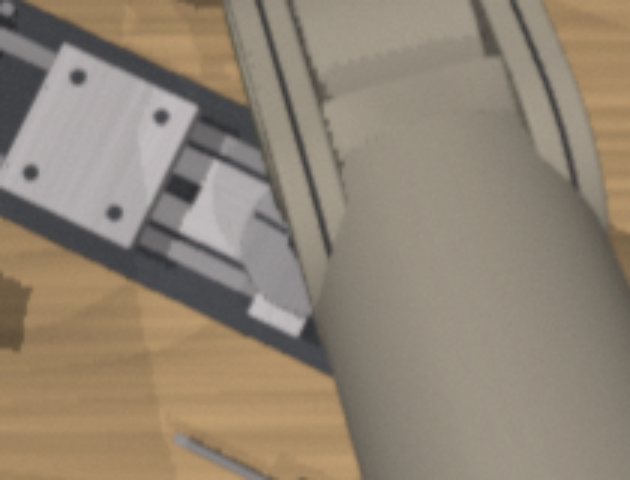

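```bash
python3 -m jog '[[0,-0.42,0,0,0,0],[-0.1,-0.83,0,0,0,0],[-0.28,-1.21,0,0,0,0],[-0.54,-1.54,0,0,0,0],[-0.54,-1.54,0,0,0,0]]'; python3 -c "
from h import *
where()"; python3 -m jog '[[-0.33,-0.28,0,0,0,0],[-0.7,-0.47,0,0,0,0],[-1.11,-0.55,0,0,0,0],[-1.46,-0.56,0,0,0,0],[-1.46,-0.56,0,0,0,0]]'; python3 - <<'E'
from h import *
from station import grab_frame
where()
for n in ("top","side"):
  f=grab_frame(n);a=f["color"][170:330,220:430];cv2.imwrite(f"pics/{n}5.png",cv2.resize(a,None,fx=3,fy=3))
E
```

```text
time_s: 5.7
position: [0.6155, 0.0211, 0.0646]
ee_rot: [-179.7, -0.2, -25.6]
force: [9.3, 6.8, -1.3]
gripper_width: -0.006
t 5.70 unit mm [ 36.1 -40.3  64.6] rpy [-179.7    -0.19  -25.57] F unit [ 5.4 10.1 -1.3] g -0.01 j [ 19.  31. -33.  95.  19.  59. -45.]
time_s: 6.12
position: [0.5861, 0.0482, 0.0639]
ee_rot: [-179.9, 0.0, -25.6]
force: [2.7, 7.0, 2.2]
gripper_width: -0.0
t 6.12 unit mm [ -2.2 -28.6  63.9] rpy [-179.89    0.    -25.58] F unit [-0.6  7.5  2.2] g -0.0 j [ 18.  28. -34.  99.  18.  58. -48.]
```

View pics/top5.png

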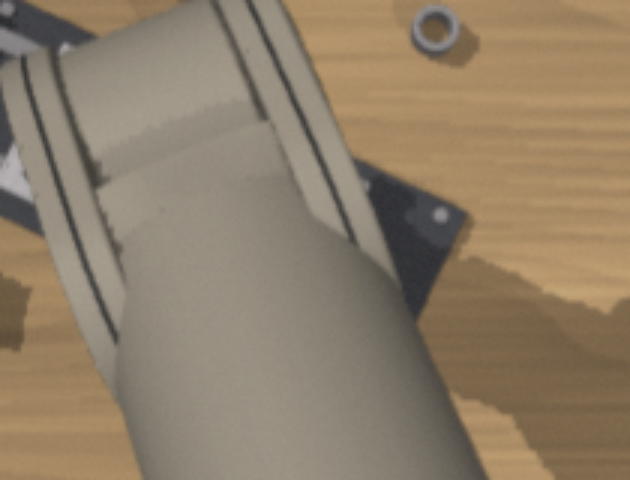

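View pics/side5.png

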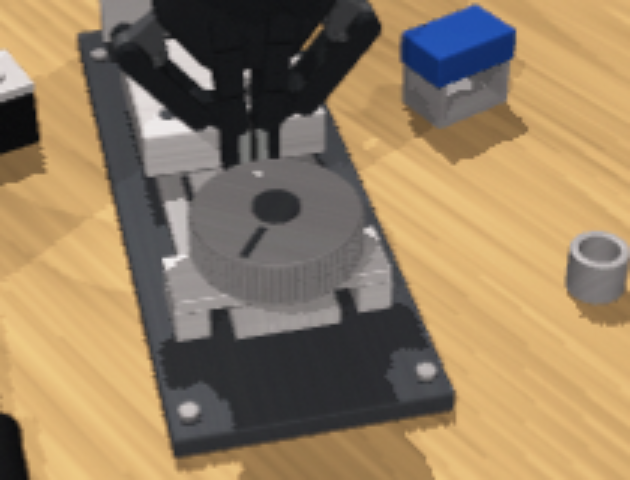

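```bash
cat >> h.py <<'E'
def mark(cam,uv,turns,sc=3,off=(220,170)):
    from station import grab_frame
    f=grab_frame(cam); p=np.load("unit.npy"); q=(np.array(uv)+.5)/sc-.5+np.array(off)
    w=ray(f,q,.066+.004*turns)-unit2w(p,(0,-.08,0))[0]; a=np.degrees(np.arctan2(w[1],w[0])-p[2])%360
    print("mark angle",a.round(1),"r mm",(np.hypot(w[0],w[1])*1e3).round(1))
E
python3 -c "
from h import *
mark('side',(245,256),.66)"
```

```text
mark angle 235.6 r mm 37.4
```

```bash
python3 -m jog '[[-0.34,0.01,0,0,0,0],[-0.75,0.1,0,0,0,0],[-1.12,0.29,0,0,0,0],[-1.45,0.56,0,0,0,0],[-1.73,0.88,0,0,0,0],[-1.92,1.26,0,0,0,0],[-2.02,1.68,0,0,0,0],[-2.04,2.1,0,0,0,0]]'; python3 - <<'E'
from h import *
from station import grab_frame
where()
for n in ("side",):
  f=grab_frame(n);a=f["color"][170:330,220:430];cv2.imwrite(f"pics/{n}6.png",cv2.resize(a,None,fx=3,fy=3))
E
```

```text
time_s: 6.93
position: [0.5157, 0.0221, 0.0631]
ee_rot: [179.9, 0.2, -25.6]
force: [-9.1, 5.6, 7.0]
gripper_width: 0.002
t 6.93 unit mm [-54.2 -82.7  63.1] rpy [179.95   0.22 -25.59] F unit [-10.7   1.1   7. ] g 0.0 j [ 24.  21. -36. 110.  14.  54. -44.]
```

View pics/side6.png

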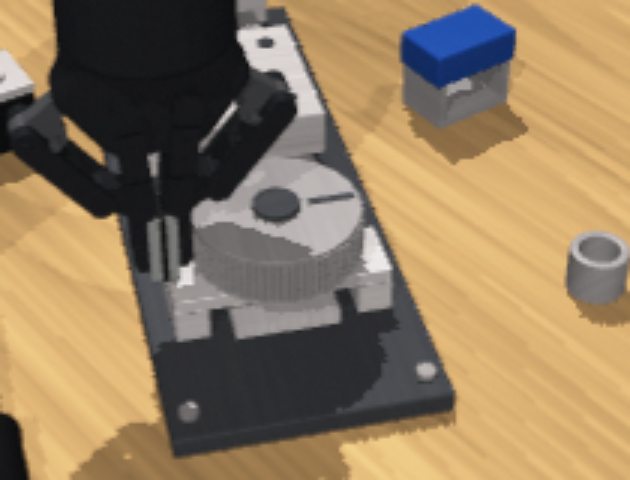

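```bash
python3 -m jog '[[0.08,0.42,0,0,0,0],[0.24,0.81,0,0,0,0],[0.49,1.16,0,0,0,0],[0.82,1.42,0,0,0,0],[1.18,1.62,0,0,0,0],[1.56,1.76,0,0,0,0],[2.04,1.82,0,0,0,0],[2.44,1.77,0,0,0,0],[2.84,1.66,0,0,0,0],[3.2,1.46,0,0,0,0],[3.52,1.19,0,0,0,0],[3.78,0.86,0,0,0,0]]'; python3 - <<'E'
from h import *
from station import grab_frame
where()
for n in ("side",):
  f=grab_frame(n);a=f["color"][170:330,220:430];cv2.imwrite(f"pics/{n}7.png",cv2.resize(a,None,fx=3,fy=3))
E
```

```text
time_s: 7.98
position: [0.5951, -0.0461, 0.0637]
ee_rot: [179.7, -0.2, -26.0]
force: [5.1, -13.5, 2.2]
gripper_width: 0.0
t 7.98 unit mm [  46.9 -109.7   63.7] rpy [179.71  -0.22 -26.04] F unit [10.4 -9.9  2.2] g 0.0 j [ 25.  29. -32.  98.  18.  58. -39.]
```

View pics/side7.png

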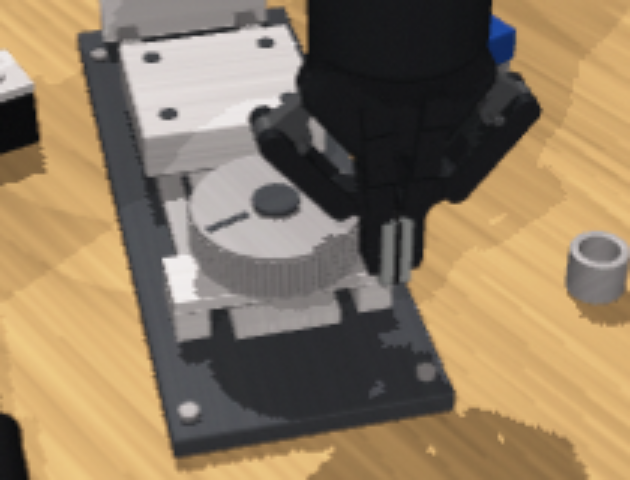

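```bash
python3 -c "
from h import *
mark('side',(208,229),1.55); mark('side',(353,196),1)"
```

```text
mark angle 200.2 r mm 36.5
mark angle 357.3 r mm 36.1
```

```bash
python3 -m jog '[[0.17,-0.38,0,0,0,0],[0.26,-0.8,0,0,0,0],[0.26,-1.22,0,0,0,0],[0.17,-1.63,0,0,0,0],[0,-2.02,0,0,0,0],[-0.25,-2.36,0,0,0,0],[-0.56,-2.64,0,0,0,0],[-0.93,-2.85,0,0,0,0]]'; python3 - <<'E'
from h import *
from station import grab_frame
where()
for n in ("side",):
  f=grab_frame(n);a=f["color"][170:330,220:430];cv2.imwrite(f"pics/{n}8.png",cv2.resize(a,None,fx=3,fy=3))
E
```

```text
time_s: 8.8
position: [0.6059, 0.0356, 0.0644]
ee_rot: [-179.8, -0.2, -25.7]
force: [5.1, 2.7, 1.9]
gripper_width: -0.001
t 8.80 unit mm [ 21.2 -31.4  64.4] rpy [-179.81   -0.19  -25.72] F unit [3.4 4.7 1.9] g -0.0 j [ 18.  30. -33.  96.  18.  59. -46.]
```

View pics/side8.png

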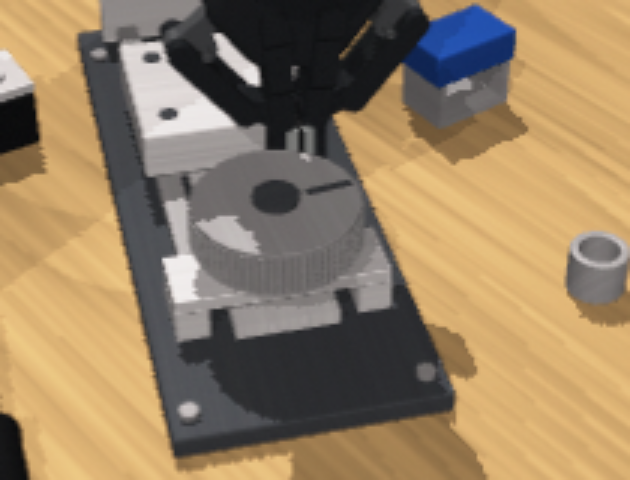

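```bash
python3 -c "
from h import *
mark('side',(352,182),2)"; python3 -m jog '[[0,-0.2,0,0,0,0],[-0.1,-0.5,0,0,0,0],[-0.3,-0.62,0,0,0,0],[-0.6,-0.62,0,0,0,0],[-0.8,-0.62,0,0,0,0],[-0.85,-0.62,0,0,0,0]]'; python3 - <<'E'
from h import *
from station import grab_frame
shift((0,0,55))
for n in ("side",):
  f=grab_frame(n);a=f["color"][100:330,220:430];cv2.imwrite(f"pics/{n}9.png",cv2.resize(a,None,fx=2.6,fy=2.6))
E
```

```text
mark angle 5.7 r mm 37.1
time_s: 9.4
position: [0.5906, 0.0578, 0.0631]
ee_rot: [180.0, 0.0, -25.7]
force: [0.5, -0.6, -0.7]
gripper_width: 0.001
t 9.40 unit mm [ -2.2 -18.   63.1] rpy [ 1.7995e+02  5.0000e-02 -2.5700e+01] F unit [ 0.7 -0.4 -0.7] g 0.0 j [ 17.  29. -33.  98.  18.  58. -49.]
shift [ 0.089 -0.722  0.322] turn [0.008 0.008 0.   ]
```

View pics/side9.png

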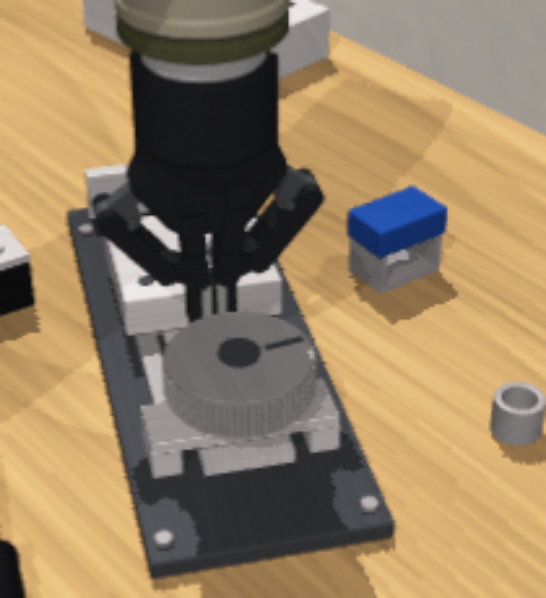

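```bash
python3 -m jog '[[0.05,-0.15,0.1,0,0,0],[0.09,-0.24,0.25,0,0,0],[0.09,-0.24,0.4,0,0,0],[0.09,-0.5,0.4,0,0,0],[0.09,-0.75,0.4,0,0,0],[0.09,-0.9,0.4,0,0,0],[0.09,-1.05,0.4,0,0,0],[0.09,-1.2,0.4,0,0,0],[0.09,-1.35,0.4,0,0,0],[0.09,-1.5,0.4,0,0,0],[0.09,-1.6,0.4,0,0,0]]'; python3 -c "
from h import *
shift((0,62,53))"
```

```text
time_s: 10.37
position: [0.6114, 0.0929, 0.0532]
ee_rot: [180.0, 0.0, -25.7]
force: [-1.8, -0.4, 0.6]
gripper_width: 0.002
t 10.37 unit mm [ 1.3 22.6 53.2] rpy [ 1.800e+02  1.000e-02 -2.573e+01] F unit [-1.4 -1.1  0.6] g 0.0 j [ 12.  32. -33.  95.  20.  59. -52.]
shift [-0.051 -1.576  0.009] turn [ 0.001  0.002 -0.005]
```

```bash
python3 -m jog '[[0,-0.15,0,0,0,0],[0,-0.35,0,0,0,0],[0,-0.55,0,0,0,0],[0,-0.75,0,0,0,0],[0,-0.95,0,0,0,0],[0,-1.15,0,0,0,0],[0,-1.35,0,0,0,0],[0,-1.5,0,0,0,0],[0,-1.6,0,0,0,0],[0,-1.66,0,0,0,0],[0,-1.66,0,0,0,0]]'; python3 -c "
from h import *
where()"; python3 -m jog '[[0,-0.05,0,0,0,0],[0,-0.1,0,0,0,0],[0,-0.15,0,0,0,0],[0,-0.15,0,0,0,0]]';python3 -c "
from h import *
where()"
```

```text
time_s: 11.28
position: [0.6296, 0.1303, 0.0534]
ee_rot: [-180.0, -0.0, -25.7]
force: [-0.6, 0.6, 0.4]
gripper_width: -0.001
t 11.28 unit mm [ 1.5 64.2 53.4] rpy [-1.7996e+02 -2.0000e-02 -2.5730e+01] F unit [-0.8  0.3  0.4] g -0.0 j [  9.  35. -33.  91.  21.  61. -55.]
time_s: 11.62
position: [0.6301, 0.1308, 0.0534]
ee_rot: [179.7, 0.1, -25.8]
force: [-8.9, -9.2, 8.5]
gripper_width: -0.003
t 11.62 unit mm [ 1.7 64.8 53.4] rpy [ 1.7973e+02  5.0000e-02 -2.5830e+01] F unit [ -4.  -12.1   8.5] g -0.0 j [  8.  35. -32.  90.  21.  61. -56.]
```

```bash
python3 -m jog '[[0,0.2,0,0,0,0],[0,0.5,0,0,0,0],[0,0.8,0,0,0,0],[0,0.9,-0.3,0,0,0],[0,0.9,-1,0,0,0],[0,0.9,-2,0,0,0],[0,0.9,-3.2,0,0,0],[0,0.9,-4.4,0,0,0],[0,0.9,-5.6,0,0,0],[0,0.9,-6.6,0,0,0],[0,0.9,-7.2,0,0,0],[0,0.9,-7.5,0,0,0]]'
python3 -m jog '[[0,0.6,0,0,0,0],[0,1.6,0,0,0,0],[0,2.6,0,0,0,0],[0,3.8,0,0,0,0],[0,5,0,0,0,0],[0,6.2,0,0,0,0],[0,7.2,0,0,0,0],[0,8,0,0,0,0],[0,8.6,0,0,0,0],[0,9,0,0,0,0],[0,9,0,0,0,0]]'; python3 - <<'E'
from h import *
from station import grab_frame
where()
p=np.load("unit.npy")
for n in ("side","top"):
    f=grab_frame(n); im=f["color"].copy()
    q=proj(f,unit2w(p,np.array([(-48,76,50),(48,76,50),(48,168,50),(-48,168,50)])/1e3))
    cv2.polylines(im,[np.round(q*8).astype(int)],True,(0,255,0),1,cv2.LINE_AA,3)
    cv2.imwrite(f"pics/{n}10.png",cv2.resize(im[130:330,170:400],None,fx=3,fy=3)); cv2.imwrite(f"pics/{n}10f.png",f["color"])
E
```

```text
time_s: 12.62
position: [0.622, 0.1132, 0.2443]
ee_rot: [-179.8, -0.2, -25.7]
force: [0.0, 0.4, -0.4]
gripper_width: -0.004
time_s: 13.53
position: [0.5226, -0.092, 0.2405]
ee_rot: [179.9, 0.0, -25.9]
force: [0.5, 0.5, -0.8]
gripper_width: 0.001
t 13.53 unit mm [   1.4 -182.5  240.5] rpy [ 1.7994e+02  1.0000e-02 -2.5920e+01] F unit [ 0.3  0.7 -0.8] g 0.0 j [ 34.  10. -32.  97.   5.  74. -25.]
```

View pics/side10.png

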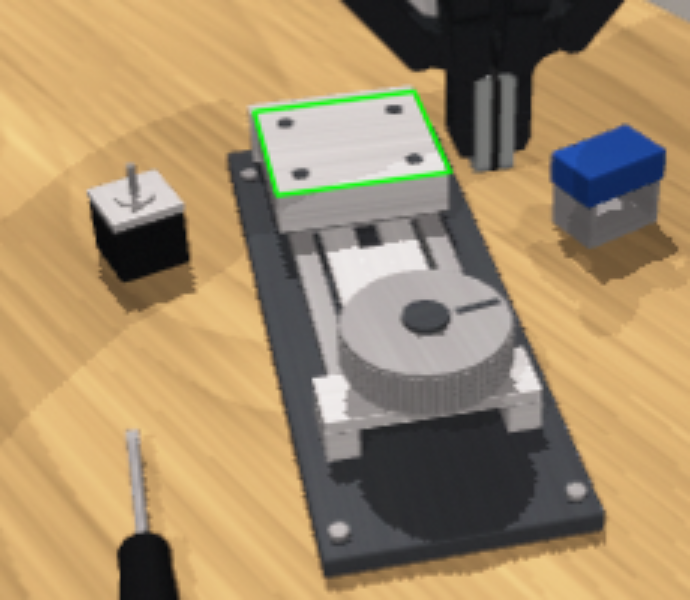

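View pics/top10.png

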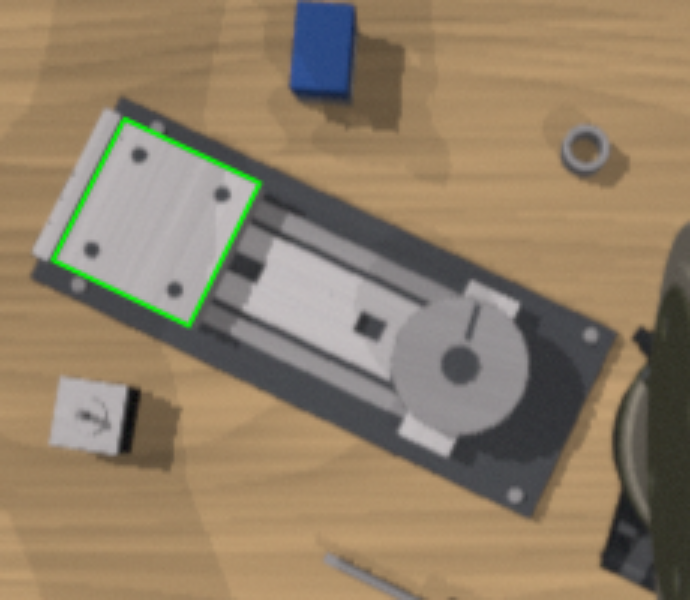

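```bash
python3 -c "
from h import *
mark('top',(477,307),2,3,(170,130)); mark('side',(498,301),2,3,(170,130))
import numpy as np
for n in ('top','side'):
    a=cv2.imread(f'pics/{n}0.png').astype(int);b=cv2.imread(f'pics/{n}10f.png').astype(int)
    for nm,(x0,y0,x1,y1) in {'top':{'motor':(185,255,218,283),'blue':(265,129,290,164),'bush':(356,170,375,190),'driver':(276,310,345,350)},'side':{'bush':(408,245,432,273),'driver':(205,270,235,366),'motor':(198,183,234,224)}}[n].items(): print(n,nm,abs(a-b)[y0:y1,x0:x1].mean().round(1))
from station import order
print(order.hand_in())"
```

```text
mark angle 7.5 r mm 34.6
mark angle 7.8 r mm 35.7
top motor 5.0
top blue 4.5
top bush 3.4
top driver 3.9
side bush 8.8
side driver 7.4
side motor 6.1
the job is handed in; nothing more can be done
None
```

The wheel is turned two full turns and the carriage rests against the end stop. I handed the job in at about 13.6 s of the 72 s allowed; the hand-in gave no verdict.

- **Wheel:** I rolled it anticlockwise by orbiting its rim with the closed fingertip, pressing with up to about 17 N in the readings taken between moves. Contact was lost once at a finger corner early on, so I tightened the path and the turning continued. The final mark reads 7.5° in the top camera and 7.8° in the side camera, so about 2.02 turns in all. The check before the push read 5.7°, within the accuracy of reading the mark.
- **Carriage:** I pushed it along the rails with the fingertip until it stopped, at about 12 N against the 2 to 4 N it needs to slide. Both cameras show it flush with the end stop, about 60 mm from its start.
- **Loose parts:** The motor, driver and bushing look unmoved in both cameras compared with the first pictures. I compared the blue workpiece only in the top camera, where it also looks unmoved.
- **Robot:** It ended raised and clear of everything, with no contact force.

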